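# Roll a bar stub into the V-rest and butt it against the stop

## Task

Ready the aluminium bar stub for marking out: roll it along the bench by pushing its side with the fingertips, up the ramp of the green V-rest until it drops into the groove, and only then push its end so that it slides along the groove until it butts against the yellow stop plate. Push only: do not pick the bar up, and leave the other things on the bench where they are. Finish with the bar lying still in the groove against the stop, and the robot clear of it.

Things in the scene. Friction and masses are not known exactly. Their poses are not given: they have to be found in the camera images.
- bar: solid aluminium round bar, 44 mm across, 130 mm long, about 0.5 kg; 16 mm blue band at its -x end (robot side), thin black line along it. Origin at its centre, x along the bar. Starts lying on the bench (centre 22 mm high) on the -y side of the V-rest, within 9 degrees of parallel to the groove, z up; y and z turn as it rolls. Rolls freely: a fast push makes it run ahead.
- vrest: green V-rest fixed to the bench. Origin on the bench below the bottom of the groove, z up. Groove along x, from its open end x = -70 mm to the stop at +50 mm, bottom at y = 0, 3 mm high. Roll-on ramp: 15 degrees from the bench at y = -68 mm up to the lip at y = -18 mm; then 30 degrees down into the groove. Back flank: 45 degrees up to y = 26, 29 mm high; flat top to y = 44 mm.
- lip (a point): middle of the lip between ramp and groove: V-rest x = -10, y = -18 mm, 13.4 mm high; axes as the V-rest. The bar's centre passes over it 35 mm high and then drops into the groove by itself. The bar is smooth (friction about 0.45); pushed at or below its mid-height it rolls up easily, pushed well above that it may bind on the ramp.
- stop (a point): point on the face of the yellow stop plate that the bar's plain (+x) end must butt against: V-rest x = 50, y = -3.6 mm, 30.5 mm high; axes as the V-rest. The plate is 10 mm thick, y = -26 to 44 mm, 52 mm high; it closes the +x end of the groove. The bar starts some 22 to 37 mm short of it.
- seat (a point): where the bar's centre lies when it rests in the groove against the stop: V-rest x = -15, y = -3.6 mm, 30.5 mm high; axes as the V-rest. In the groove the bar slides along x when its blue end is pushed (2 to 5 N of friction); the blue end stays clear of the V-rest's open end, and when home it still overhangs it by 10 mm.
- spray_white: upright spray can with a green band, 66 mm across, 190 mm tall; origin at the centre of its underside; not to be moved
- spray_teal: upright spray can with a blue band, 66 mm across, 190 mm tall; origin at the centre of its underside; not to be moved
- tin: upright tin with a red band, 90 mm across, 100 mm tall; origin at the centre of its underside; not to be moved
- tape: roll of masking tape lying flat, 100 mm across, 25 mm high; origin at the centre of its underside; not to be moved
- socket: dark steel wrench socket standing upright, 28 mm across, 36 mm tall; origin at the centre of its underside; not to be moved
- screwdriver: screwdriver lying on the bench, yellow handle; origin on its underside; its length lies along its x axis, handle to -x; not to be moved
- spanner: steel spanner lying on the bench; origin on its underside; its length lies along its x axis, handle to -x; not to be moved
- cartridge_box: red box, 60 x 90 x 50 mm; origin at the centre of its underside; not to be moved
There are look-alikes about, which are no part of the job. Leave any orange or purple look-alike of the bar alone.

How it is judged:
On the way, in this order (a step that is already met when the one before it is completed fails the run):
1. the bar has rolled about a quarter turn or more (angle between bar's own z axis and vertical above 1.3 rad), for 0.1 s.
2. the bar lies in the groove, still short of the stop (y of bar in the frame of seat between -0.004 and 0.004 m and z of bar in the frame of seat between -0.004 and 0.004 m and angle between the x axis of bar and the x axis of vrest, either way round below 0.06 rad and x of bar in the frame of seat below -0.006 m), for 0.2 s.
3. the bar is pushed along the groove against the stop (y of bar in the frame of seat between -0.004 and 0.004 m and z of bar in the frame of seat between -0.004 and 0.004 m and angle between the x axis of bar and the x axis of vrest, either way round below 0.06 rad and x of bar in the frame of seat between -0.003 and 0.004 m), for 0.2 s.
At the end, for the whole second after the job is handed in: the bar lies at rest in the groove (centre within 4 mm of the seat across and in height, axis within 0.06 rad of the groove), its end within 3 mm of the stop plate (all of step 3 and linear speed of bar below 0.01 m/s and angular speed of bar below 0.2 rad/s); the robot touches nothing.
It fails at once if the bar is lifted (its centre more than 50 mm above the bench) or tipped up on end (height (world z) of bar above 0.05 m or angle between bar's own x axis and vertical below 1.2 rad or angle between bar's own x axis and vertical above 1.94 rad).
It fails at once if the bar falls off the bench (height (world z) of bar below 0 m).
It fails at once if another thing on the bench is moved by more than 30 mm (distance of any of spray_white, spray_teal, tin, tape, socket, screwdriver, spanner, cartridge_box from where it was at the start of the episode above 0.03 m).
It also fails if it takes over 64 s, if anything falls off the work surface, if the arm or the gripper's body presses on something with over 40 N, if the wrist force passes 120 N, or if a joint passes its speed limit or range.

## Robot

A 6-joint arm with a two-finger parallel gripper is mounted at the origin on the work surface. World frame = base frame: x ahead of the robot, y to its left, z up, the work surface at z = 0. Lengths are in m, angles in rad, forces in N, time in s.
With the tool pointing down it reaches from about 0.35 to 0.85 m from the base axis. Payload 8.1 kg.
Tool frame: the origin (TCP) lies at the very end of the fingers, on their centre line; the grasp point (between the pads) lies 19 mm behind it; z points along the fingers, y is the line along which they close (so a half turn about z gives the same grasp; the last joint's range is limited). The gripper opens to 93 mm and grips with 3 to 60 N. Pads are 15 mm wide; open, the fingers measure 128 mm over their backs; the gripper's body (75 mm by 188 mm) begins 65 mm behind the grasp point.
Start: joints at [1.019, 0.13, 1.488, -0, 1.523, -0.085], TCP at [0.27, 0.536, 0.219] pointing down, gripper open.
Joint ranges: [-2.96, 2.96], [-0.89, 2.26], [0.02, 2.5], [-1.34, 4.48], [0, 2.73], [-2.66, 2.66]. Speed limits (rad/s): [2.39, 2.39, 2.79, 3.14, 3.14, 3.14].

## Interface

Orientations are given as a rotation vector (axis times angle).
In Python, from plant import read_state, eyes, workorder gives the robot as it stands. The module is installed in compiled form; this text tells all that it offers.
- The arm moves only by the tool play_rows, never from a script. Its argument "targets" is one flat list of numbers, 4 for each row, row after row: the shift along the tool's x, y, z in cm, then the turn about the tool's z in degrees. In form: [dx, dy, dz, roll, dx, dy, dz, roll, ...]. A call has 1 to 8 rows; each row is the pose to reach, as a shift and turn from the pose commanded when the call began, along the tool's axes at that moment; what a row does not reach only later rows make up. A row lasts 1/12 s, in which the tool goes at most 41.7 mm and 7.16 degrees, less where a joint would pass 70% of its speed; a pose out of reach is approached as far as the arm can. A call with a gripper value outside its range is refused whole. "grip" is the finger opening in cm, from 0 to 9.3, set as the call begins (left out, the last holds). The fingers move at their own pace and stop on an object; "grip_force" is the grip in N (left out, the last holds). Time passes only in rows, so rows that repeat a pose let the fingers close. It gives the time, the measured TCP pose, the force, the opening and the grip force at its end, in the units of the state.
- read_state(): the state, without advancing time (a new reading comes with each control period).
- eyes.read_camera(name): name is "side" or "top"; returns a dict with "image" (400x640x3 uint8, red, green, blue), "vfov" (degrees; the focal length in pixels is half the picture's height over the tangent of half this angle, whatever the lens; pixels are square), "cx", "cy" (the principal point, pixels), "k1" (the pictures are not rectified: a ray, as slopes to the right and down, at radius r is drawn at 1 + k1 r^2 times it, then the intrinsics apply), "cam_to_world" (4x4, takes a point from camera to world coordinates). Camera axes: x right, y up, looking along -z (the intrinsics and any distortion apply to the point x, -y, -z); pixel columns grow to the right and rows downward; lengths in m; the calibration is good to about 2 mm. A picture is of the moment at which its call begins. There is no depth.
- workorder.close_job(): hands the job in; it is judged then, once.
The state is a dict: "t": time; "q": joint angles; "dq": joint speeds; "joint_torque": joint torques, N m; "tool_pos": TCP position; "orientation": TCP orientation; "force": force on the tool from outside, world axes, zero at the start; "wrist_torque": the same for the moment, N m; "opening": finger opening in m; "gripper_force": force on a finger pad.
Only numpy, scipy, OpenCV 4.12 (cv2) and the standard library are available. Lean on these libraries where they do the work, as an engineer would, in place of code of your own. Each camera call takes 0.05 s, during which the arm holds its last target. There are 200 camera calls.

## Working session

There is one attempt and no reset: what is moved stays moved. The work goes in short steps, Python scripts to look and compute and a tool call to move; the robot and the scene stay as the last step left them, time stands still between calls to the robot, and variables do not carry over. Pictures are saved under pics/ and viewed, at most 11 in all, crops included, and the job is handed in when it is done.

Besides the shell and the picture viewer there is one more tool, called after "Request:" by a JSON object that holds its "api" and its "payload", one argument or row to a line. play_rows: Moves the arm, as the interface text tells. Its arguments: {"type":"object","properties":{"targets":{"type":"array"},"grip":{"type":"number"},"grip_force":{"type":"number"}},"required":["targets"]}

```bash
mkdir -p pics; cat > h.py <<'E'
import numpy as np, cv2
from plant import read_state, eyes, workorder
from scipy.spatial.transform import Rotation as R
def cam(n): return eyes.read_camera(n)
def K(c):
    f=200/np.tan(np.radians(c["vfov"])/2); return np.array([[f,0,c["cx"]],[0,f,c["cy"]],[0,0,1.]])
def ray(c,p):
    u=cv2.undistortPoints(np.array(p,float).reshape(-1,1,2),K(c),np.array([c["k1"],0,0,0.])).reshape(-1,2)
    # k1 model: drawn = (1+k1 r^2)*ray == opencv radial k1
    d=np.c_[u[:,0],-u[:,1],-np.ones(len(u))]; T=np.array(c["cam_to_world"]); return T[:3,3],d@T[:3,:3].T
def plane(c,p,z):
    o,d=ray(c,p); return o+d*((z-o[2])/d[:,2])[:,None]
def proj(c,P):
    T=np.linalg.inv(np.array(c["cam_to_world"])); q=np.atleast_2d(P)@T[:3,:3].T+T[:3,3]
    s=np.c_[q[:,0],-q[:,1]]/-q[:,2:]; s=s*(1+c["k1"]*(s**2).sum(1))[:,None]; return s*K(c)[0,0]+[c["cx"],c["cy"]]
def save(n,im): cv2.imwrite("pics/"+n+".png",im[:,:,::-1])
E
python3 - <<'E'
from h import *
for n in("top","side"):
    c=cam(n); save(n+"0",c["image"]); print(n,c["vfov"],c["cx"],c["cy"],c["k1"],np.round(c["cam_to_world"],3).tolist())
s=read_state(); print(s["t"],s["tool_pos"],s["orientation"],R.from_rotvec(s["orientation"]).as_matrix().round(3).tolist())
E
```

```text
top 52.049204494397536 321.4575042964181 205.2802307003762 -0.025652472268292533 [[0.098, 0.971, -0.218, 0.326], [-0.995, 0.095, -0.022, -0.031], [-0.0, 0.219, 0.976, 1.023], [0.0, 0.0, 0.0, 1.0]]
side 44.90028911977223 319.7438536990291 211.1025976945106 -0.034326950074262695 [[0.74, 0.346, -0.577, -0.192], [-0.673, 0.354, -0.65, -0.871], [-0.021, 0.869, 0.495, 0.721], [0.0, 0.0, 0.0, 1.0]]
0.1 [0.26975757 0.53535881 0.21769566] [-7.26557982e-01 -3.05590849e+00  2.46632962e-03] [[-0.893, 0.45, -0.001], [0.45, 0.893, -0.001], [0.0, -0.002, -1.0]]
```

View pics/top0.png

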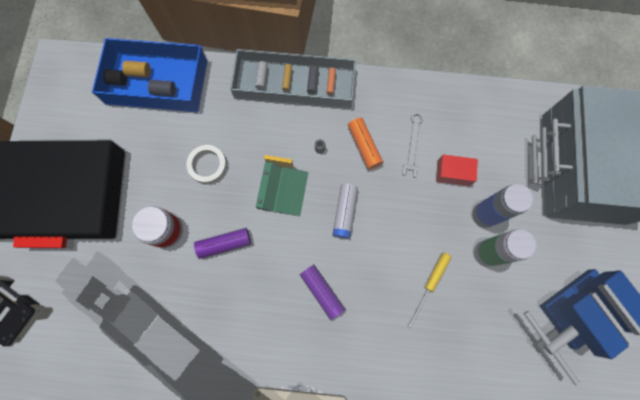

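View pics/side0.png

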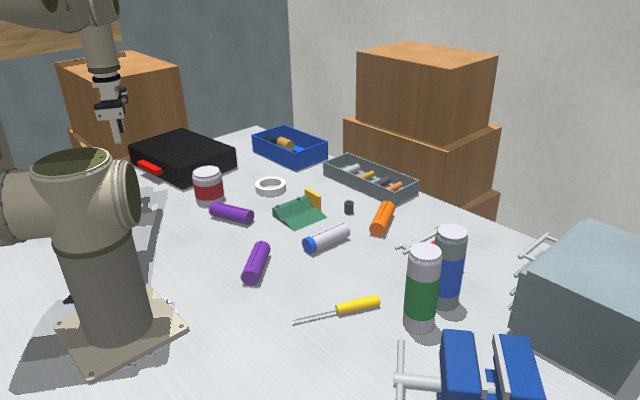

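The top view shows the V-rest at about (283,190) with its yellow stop at (278,160). There are four bar-like things: silver with a blue band (345,210), orange (365,143), and purple (222,243) and (322,292). Only the silver one fits: it's aluminium, its blue band is at the robot end, and it lies on the ramp side. I'll confirm that with an enlarged crop and measure.

```bash
cat > meas.py <<'E'
from h import *
def big(m,lo=30):
    m=m.astype(np.uint8); n,l,st,ce=cv2.connectedComponentsWithStats(m)
    i=1+np.argmax(st[1:,4]); return (l==i).astype(np.uint8)
def masks(c):
    h=cv2.cvtColor(c["image"],cv2.COLOR_RGB2HSV).astype(int); H,S,V=h[...,0],h[...,1],h[...,2]
    return H,S,V
def quad(m):
    ct=max(cv2.findContours(m,cv2.RETR_EXTERNAL,cv2.CHAIN_APPROX_NONE)[0],key=cv2.contourArea)
    return ct[:,0]
E
python3 - <<'E'
from meas import *
c=cam("top"); H,S,V=masks(c); s=cam("side")
im=c["image"]; save("crop",cv2.resize(im[130:250,220:400],None,fx=4.4,fy=4.4,interpolation=cv2.INTER_CUBIC))
si=s["image"]; save("crops",cv2.resize(si[170:270,250:400],None,fx=5,fy=5,interpolation=cv2.INTER_CUBIC))
roi=np.zeros(H.shape,bool); roi[140:250,240:360]=1
def rep(name,m,z):
    m=big(m); q=quad(m); r=cv2.minAreaRect(q.astype(np.float32)); b=cv2.boxPoints(r)
    print(name,m.sum(),np.round(b,1).tolist(),plane(c,b,z).round(4)[:,:2].tolist())
rep("yellow",roi&(H>15)&(H<32)&(S>120),.052)
rep("green",roi&(H>60)&(H<90)&(S>60),0.01)
rep("blue",roi&(H>100)&(H<125)&(S>110),.022)
for p in [(345,210),(350,190),(335,225),(343,233),(270,200),(290,190)]: print(p,H[p[1],p[0]],S[p[1],p[0]],V[p[1],p[0]])
E
```

```text
yellow 118 [[264.5, 159.10000610351562], [265.20001220703125, 154.89999389648438], [291.5, 159.1999969482422], [290.79998779296875, 163.5]] [[0.6469, 0.1438], [0.6581, 0.1435], [0.653, 0.0767], [0.6419, 0.0772]]
green 1933 [[255.1999969482422, 206.8000030517578], [265.20001220703125, 161.60000610351562], [308.6000061035156, 171.1999969482422], [298.6000061035156, 216.5]] [[0.5322, 0.1586], [0.6541, 0.1486], [0.639, 0.0335], [0.5182, 0.0463]]
blue 112 [[332.70001220703125, 235.10000610351562], [333.6000061035156, 228.10000610351562], [349.70001220703125, 230.10000610351562], [348.8999938964844, 237.10000610351562]] [[0.4776, -0.0436], [0.4953, -0.0442], [0.4941, -0.0843], [0.4765, -0.0836]]
(345, 210) 120 16 172
(350, 190) 120 16 190
(335, 225) 120 16 160
(343, 233) 111 163 208
(270, 200) 76 75 102
(290, 190) 76 83 120
```

View pics/crop.png

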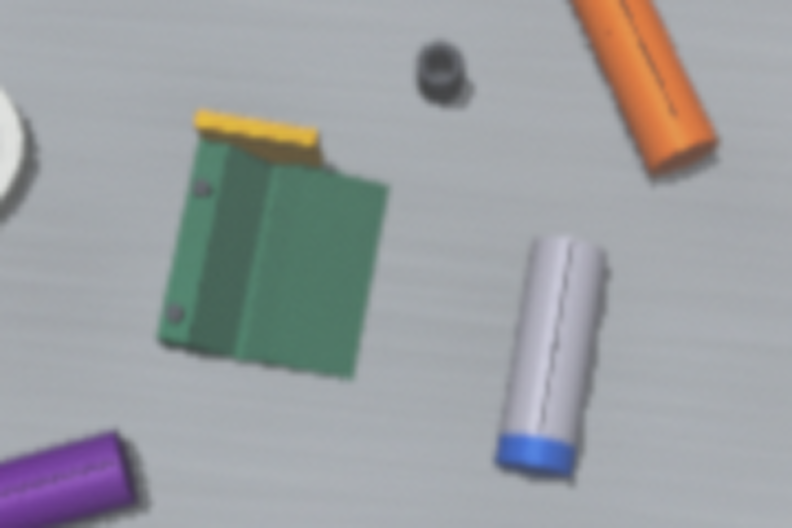

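View pics/crops.png

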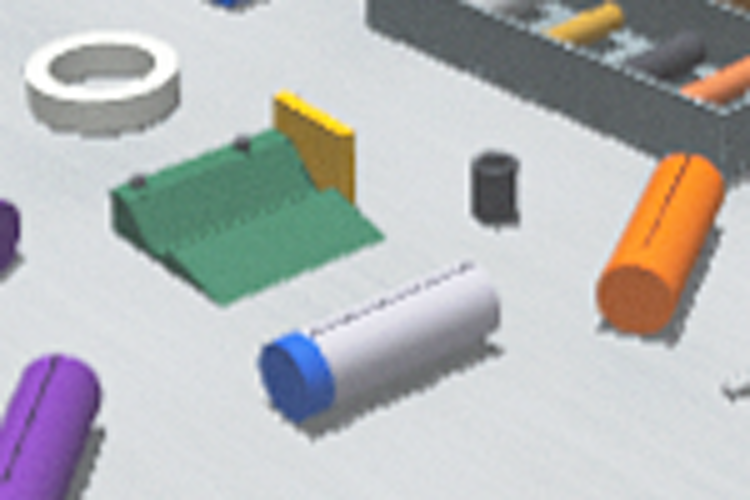

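The crop confirms the silver bar with the blue band, with its top line from crop (570,238) to (541,432). The V-rest corners are clear: ramp foot at (388,186) and (352,377), lip from (272,168) to (238,357), back top at (157,341), and yellow back edge from (196,110) to (318,130). Next I fit the poses.

```bash
python3 - <<'E'
from meas import *
from scipy.optimize import least_squares
c=cam("top"); px=lambda a:(np.array(a,float)+.5)/4.4-.5+[220,130]
P=[((388,186),(50,-68,0)),((352,377),(-70,-68,0)),((238,357),(-70,-18,13.4)),((157,341),(-70,44,29)),((196,110),(60,44,52)),((318,130),(60,-26,52))]
uv=px([p[0] for p in P]); M=np.array([p[1] for p in P])/1000
W=np.array([plane(c,u,m[2])[0] for u,m in zip(uv,M)])
def f(v): 
    a,b=np.cos(v[2]),np.sin(v[2]); return ((M[:,:2]@np.array([[a,b],[-b,a]])+v[:2])-W[:,:2]).ravel()
r=least_squares(f,[.57,.1,0]); print("vrest",r.x.round(4),np.degrees(r.x[2]),(r.fun*1000).round(1))
b=plane(c,px([(570,238),(541,432)]),.044); print("bar top line",b.round(4),np.linalg.norm(b[0]-b[1]))
e=plane(c,px([(569.5,245),(537,467)]),.022);d=b[0]-b[1]; print("yaw",np.degrees(np.arctan2(d[1],d[0])), np.degrees(np.arctan2(*(e[0]-e[1])[[1,0]])), e.round(4))
d/=np.linalg.norm(d); bc=b[0]-d*.065; print("bar centre",bc)
v=r.x; A=np.array([[np.cos(v[2]),np.sin(v[2])],[-np.sin(v[2]),np.cos(v[2])]])
print("in vrest",A@(bc[:2]-v[:2]), "other end",A@(b[1][:2]-d[:2]*.049*0-v[:2]-d[:2]*.016+d[:2]*.065))
s=cam("side")
ax=lambda t,z:np.r_[bc[:2]+d[:2]*t,z]
print("side px plain-end top, border top:",proj(s,[ax(.065,.044),ax(-.049,.044)]).round(1).tolist(),"expected crop (471,265),(310,332)->",((np.array([(471,265),(310,332)])+.5)/5-.5+[250,170]).round(1).tolist())
g=lambda x,y,z:np.r_[A.T@[x,y]+v[:2],z]
print("side vrest foot",proj(s,[g(.05,-.068,0),g(-.07,-.068,0),g(.06,.044,.052)]).round(1).tolist(),((np.array([(384,238),(222,304),(278,92)])+.5)/5-.5+[250,170]).round(1).tolist())
E
```

```text
vrest [ 0.5963  0.1092 -0.0956] -5.4751874183278435 [ -0.6   0.6  -3.3   3.4  -1.1 -12.1   3.2   5.1   1.7   1.1   0.2   1.9]
bar top line [[ 0.6062 -0.0721  0.044 ]
 [ 0.4943 -0.0654  0.044 ]] 0.11209981425943039
yaw -3.4374195818811164 -3.2725368577533147 [[ 0.6083 -0.0731  0.022 ]
 [ 0.4781 -0.0656  0.022 ]]
bar centre [ 0.54134327 -0.06819903  0.044     ]
in vrest [-0.03774641 -0.18178414] other end [-0.03584743 -0.18171658]
side px plain-end top, border top: [[344.5, 222.0], [311.4, 236.8]] expected crop (471,265),(310,332)-> [[343.8, 222.6], [311.6, 236.0]]
side vrest foot [[326.4, 217.2], [292.6, 230.7], [306.5, 187.1]] [[326.4, 217.2], [294.0, 230.4], [305.2, 188.0]]
```

The 12 mm residual shows the line I took for the lip is really the groove bottom, so I refit with y=0, z=3.

```bash
python3 - <<'E'
from meas import *
from scipy.optimize import least_squares
c=cam("top"); px=lambda a:(np.array(a,float)+.5)/4.4-.5+[220,130]
P=[((388,186),(50,-68,0)),((352,377),(-70,-68,0)),((238,357),(-70,0,3)),((157,341),(-70,44,29)),((196,110),(60,44,52)),((318,130),(60,-26,52))]
uv=px([p[0] for p in P]); M=np.array([p[1] for p in P])/1000
W=np.array([plane(c,u,m[2])[0] for u,m in zip(uv,M)])
def f(v): 
    a,b=np.cos(v[2]),np.sin(v[2]); return ((M[:,:2]@np.array([[a,b],[-b,a]])+v[:2])-W[:,:2]).ravel()
r=least_squares(f,[.57,.1,0]); v=r.x; print("vrest",v.round(4),np.degrees(v[2]),(r.fun*1000).round(1))
A=np.array([[np.cos(v[2]),np.sin(v[2])],[-np.sin(v[2]),np.cos(v[2])]])
np.savez("pose",v=v,A=A)
for t in [(.5413,-.0682),(.4768,-.065),(.6062,-.0721)]: print(A@(np.array(t)-v[:2]))
for x,y in [(-.023,-.30),(-.023,-.21),(-.035,-.21),(-.1,-.0036)]: print((x,y),A.T@[x,y]+v[:2])
E
```

```text
vrest [ 0.596   0.1066 -0.0679] -3.8888837152164633 [ 1.1 -0.7 -1.8 -1.2 -1.9 -0.1  1.5  0.7  0.3  0.3  0.8  0.9]
[-0.04271187 -0.17812814]
[-0.10728038 -0.17931001]
[ 0.0223032  -0.17761753]
(-0.023, -0.3) [ 0.55270092 -0.19112814]
(-0.023, -0.21) [ 0.55880487 -0.10133537]
(-0.035, -0.21) [ 0.5468325  -0.10052151]
(-0.1, -0.0036) [0.49598057 0.10981166]
```

```bash
cat > go.py <<'E'
import sys
from h import *
def go(x,y,z,pose=None):
    "shift in tool axes (cm) and roll to bring TCP to vrest x,y (m), height z, tool y along vrest x"
    d=np.load("pose.npz"); s=read_state(); T=R.from_rotvec(s["orientation"]).as_matrix(); p=np.array(s["tool_pos"])
    cur=np.degrees(np.arctan2(T[1,1],T[0,1])); roll=cur-np.degrees(d["v"][2])
    W=np.r_[d["A"].T@[x,y]+d["v"][:2],z]
    print("t",round(s["t"],2),"vrest now",(d["A"]@(p[:2]-d["v"][:2])).round(4),"z",p[2].round(4),"F",np.round(s["force"],1),"tilt",T[:,2].round(3))
    print("target",W.round(4),"shift cm",((W-p)@T*100).round(2),"roll",round(roll,2))
if __name__=="__main__": go(*map(float,sys.argv[1:4]))
E
python3 go.py -.0427 -.2325 .218
```

```text
t 0.35 vrest now [-0.3544  0.406 ] z 0.2184 F [0.1 0.7 0.7] tilt [-0. -0. -1.]
target [ 0.5376 -0.1224  0.218 ] shift cm [-53.52 -46.73   0.06] roll 67.14
```

Request:
{"api": "play_rows", "payload": {
  "targets": [-3,-2.6,0,6,-6,-5.2,0,12,-9,-7.9,0,18,-12,-10.5,0,24,-15,-13.1,0,30,-18,-15.7,0,36,-21,-18.3,0,42,-24,-21,0,48],
  "grip": 6
}}

```text
t: 1.02
tool_pos: [0.3902, 0.2386, 0.2189]
orientation: [1.913, 2.492, 0.001]
force: [0.7, 0.2, -0.4]
opening: 0.0601
gripper_force: 0.0
```

```bash
python3 go.py -.0427 -.2325 .218
```

```text
t 1.02 vrest now [-0.2143  0.1177] z 0.2189 F [ 0.7  0.2 -0.4] tilt [ 0.001  0.    -1.   ]
target [ 0.5376 -0.1224  0.218 ] shift cm [-38.69   4.91   0.08] roll 18.87
```

Request:
{"api": "play_rows", "payload": {
  "targets": [-4,0.5,0,3,-8,1,0,6,-12,1.5,0,9,-16,2,0,12,-20,2.5,0,15,-24,3,0,18,-28,3.5,0,18.9,-32,4,0,18.9]
}}

```text
t: 1.68
tool_pos: [0.513, -0.06, 0.2189]
orientation: [2.292, 2.148, 0.001]
force: [-0.2, 0.0, -1.1]
opening: 0.0601
gripper_force: 0.0
```

```bash
python3 go.py -.0427 -.2325 .014
```

```text
t 1.68 vrest now [-0.0715 -0.1719] z 0.2189 F [-0.2  0.  -1.1] tilt [ 0.001 -0.    -1.   ]
target [ 0.5376 -0.1224  0.014 ] shift cm [-6.07  2.85 20.49] roll 0.15
```

Request:
{"api": "play_rows", "payload": {
  "targets": [-3.2,1.5,0,0,-6.2,2.9,0,0,-6.2,2.9,4,0,-6.2,2.9,8,0,-6.2,2.9,12,0,-6.2,2.9,15.5,0,-6.2,2.9,18.5,0,-6.2,2.9,20.5,0]
}}

```text
t: 2.35
tool_pos: [0.5353, -0.121, 0.0098]
orientation: [-2.288, -2.147, 0.003]
force: [-0.2, 0.7, -0.1]
opening: 0.0597
gripper_force: 0.0
```

```bash
python3 go.py -.0427 -.2075 .014; python3 -c "
from h import *
c=cam('side');save('s1',cv2.resize(c['image'][150:310,220:440],None,fx=3.6,fy=3.6))
c=cam('top');save('t1',c['image'])"
```

```text
t 2.35 vrest now [-0.0451 -0.2312] z 0.0098 F [-0.2  0.7 -0.1] tilt [-0.004  0.001 -1.   ]
target [ 0.5393 -0.0975  0.014 ] shift cm [ 2.37  0.25 -0.41] roll 0.23
```

View pics/s1.png

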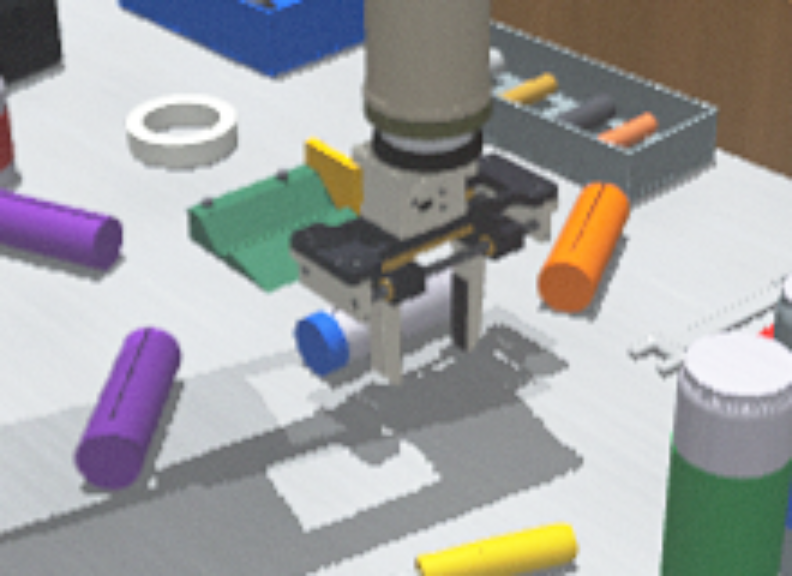

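The side view shows both fingertips standing on the bench on the bar's -y side, about centred on it (crop 390,375 and 465,345), with nothing else near. Now I push slowly.

Request:
{"api": "play_rows", "payload": {
  "targets": [0.3,0.1,-0.2,0,0.6,0.25,-0.3,0,0.9,0.25,-0.3,0,1.2,0.25,-0.3,0,1.5,0.25,-0.3,0,1.8,0.25,-0.3,0,2.1,0.25,-0.3,0,2.4,0.25,-0.3,0]
}}

```text
t: 3.12
tool_pos: [0.5417, -0.0976, 0.0169]
orientation: [2.291, 2.149, 0.0]
force: [0.8, -1.1, 0.4]
opening: 0.0601
gripper_force: 0.0
```

Request:
{"api": "play_rows", "payload": {
  "targets": [0.3,0,0,0,0.6,0,0,0,0.9,0,0,0,1.2,0,0,0,1.5,0,0,0,1.8,0,0,0,2.1,0,0,0,2.4,0,0,0]
}}

```text
t: 3.78
tool_pos: [0.5432, -0.0736, 0.0166]
orientation: [2.291, 2.15, -0.0]
force: [-0.2, -0.5, 0.1]
opening: 0.0601
gripper_force: 0.1
```

Request:
{"api": "play_rows", "payload": {
  "targets": [0.3,0,0,0,0.6,0,0,0,0.9,0,0,0,1.2,0,0,0,1.5,0,0,0,1.8,0,0,0,2.1,0,0,0,2.4,0,0,0]
}}

```text
t: 4.45
tool_pos: [0.5447, -0.0496, 0.0166]
orientation: [-2.291, -2.15, -0.0]
force: [0.7, 0.4, 0.6]
opening: 0.0604
gripper_force: 0.1
```

```bash
python3 go.py -.0427 -.0475 .013; python3 -c "
from h import *
c=cam('side');a=cv2.resize(c['image'][170:270,240:400],None,fx=4,fy=4)
c=cam('top');b=cv2.resize(c['image'][140:250,230:400],(640,400)); save('p1',np.hstack([a,b])[:, :]) if 0 else save('p1',cv2.resize(np.vstack([a,b]),(480,600)))"
```

```text
t 4.45 vrest now [-0.0406 -0.1594] z 0.0166 F [0.7 0.4 0.6] tilt [ 0.  0. -1.]
target [0.5502 0.0621 0.013 ] shift cm [11.19 -0.16  0.36] roll 0.24
```

View pics/p1.png

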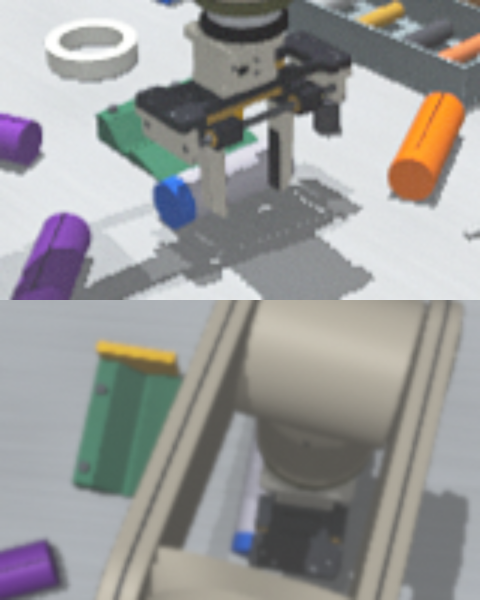

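The bar has rolled towards the ramp and lies parallel to it against both fingers (blue end at 175,200). I keep going.

Request:
{"api": "play_rows", "payload": {
  "targets": [0.3,0,0,0,0.6,0,0,0.2,0.9,0,0,0.2,1.2,0,0,0.2,1.5,0,0,0.2,1.8,0,0,0.2,2.1,0,0,0.2,2.4,0,0,0.2]
}}

```text
t: 5.22
tool_pos: [0.5462, -0.0256, 0.0166]
orientation: [-2.295, -2.146, -0.0]
force: [0.8, -0.4, 0.6]
opening: 0.0597
gripper_force: 0.1
```

Request:
{"api": "play_rows", "payload": {
  "targets": [0.3,0,0,0,0.6,0,0,0,0.9,0,0,0,1.2,0,0,0,1.5,0,0,0,1.8,0,0,0,2.1,0,0,0,2.4,0,0,0]
}}

```text
t: 5.88
tool_pos: [0.5478, -0.0017, 0.0167]
orientation: [-2.295, -2.146, -0.0]
force: [0.8, -1.2, -0.3]
opening: 0.0601
gripper_force: 0.1
```

Request:
{"api": "play_rows", "payload": {
  "targets": [0.3,0,0,0,0.6,0,0,0,0.9,0,0,0,1.2,0,0,0,1.5,0,0,0,1.8,0,0,0,2.1,0,0,0,2.4,0,0,0]
}}

```text
t: 6.55
tool_pos: [0.5502, 0.021, 0.0174]
orientation: [2.293, 2.144, -0.0]
force: [-0.1, -6.1, 3.7]
opening: 0.06
gripper_force: 3.1
```

Request:
{"api": "play_rows", "payload": {
  "targets": [0.3,0,0,0,0.6,0,0,0,0.9,0,0,0,1.2,0,0,0,1.5,0,0,0,1.8,0,0,0,2.1,0,0,0,2.4,0,0,0]
}}

```text
t: 7.22
tool_pos: [0.5518, 0.0449, 0.0174]
orientation: [2.293, 2.144, -0.0]
force: [-1.3, -6.2, 3.7]
opening: 0.0602
gripper_force: 3.1
```

```bash
python3 go.py -.0427 -.0475 .0166; python3 -c "
from h import *
c=cam('side');save('p2',cv2.resize(c['image'][150:270,240:400],None,fx=4.5,fy=4.5))"
```

```text
t 7.22 vrest now [-0.04   -0.0646] z 0.0174 F [-1.3 -6.2  3.7] tilt [ 0.001 -0.002 -1.   ]
target [0.5502 0.0621 0.0166] shift cm [ 1.71 -0.27  0.07] roll 0.03
```

View pics/p2.png

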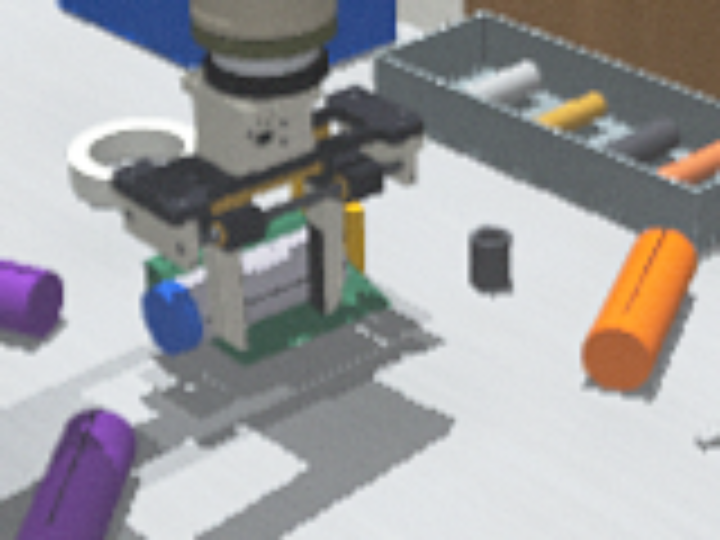

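The bar is up on the ramp, square to it, with its line at (275,295). Force is about 6 N, so I push gently over the lip.

Request:
{"api": "play_rows", "payload": {
  "targets": [0.2,0,0,0,0.4,0,0,0,0.6,0,0,0,0.8,0,0,0,1.0,0,0,0,1.2,0,0,0,1.4,0,0,0,1.6,0,0,0]
}}

```text
t: 7.93
tool_pos: [0.552, 0.0622, 0.0166]
orientation: [-2.295, -2.145, -0.0]
force: [-0.6, 0.0, 0.1]
opening: 0.0601
gripper_force: 0.0
```

Request:
{"api": "play_rows", "payload": {
  "targets": [0.15,0,0,0,0.3,0,0,0,0.45,0,0,0,0.45,0,0,0,0.45,0,0,0,0.45,0,0,0]
}}

```text
t: 8.43
tool_pos: [0.5523, 0.0664, 0.0166]
orientation: [-2.295, -2.146, 0.0]
force: [0.0, -0.3, 0.1]
opening: 0.06
gripper_force: 0.0
```

```bash
python3 go.py -.0427 -.0475 .0166
```

```text
t 8.43 vrest now [-0.0408 -0.0431] z 0.0166 F [ 0.  -0.3  0.1] tilt [-0.  0. -1.]
target [0.5502 0.0621 0.0166] shift cm [-0.44 -0.19 -0.  ] roll 0.05
```

The force is gone, so the bar has dropped. I back off, rise, close the fingers and look.

Request:
{"api": "play_rows", "payload": {
  "targets": [-1,0,0,0,-2.5,0,0,0,-4,0,-1,0,-4,0,-4,0,-4,0,-8,0,-4,-4,-10,0,-4,-8,-10,0,-4,-12,-10,0],
  "grip": 0
}}

```text
t: 9.1
tool_pos: [0.4304, 0.0336, 0.1185]
orientation: [2.293, 2.143, 0.004]
force: [-0.7, 0.2, 1.2]
opening: 0.0113
gripper_force: 0.0
```

```bash
python3 go.py -.16 -.0036 .018; python3 -c "
from h import *
c=cam('side');a=cv2.resize(c['image'][150:270,240:400],(640,480))
c=cam('top');b=cv2.resize(c['image'][130:250,220:380],(640,480)); save('p3',cv2.resize(np.vstack([a,b]),(400,600)))"
```

```text
t 9.1 vrest now [-0.1603 -0.084 ] z 0.1185 F [-0.7  0.2  1.2] tilt [ 0.004 -0.    -1.   ]
target [0.4361 0.1139 0.018 ] shift cm [ 8.050e+00 -1.000e-02  1.005e+01] roll 0.0
```

View pics/p3.png

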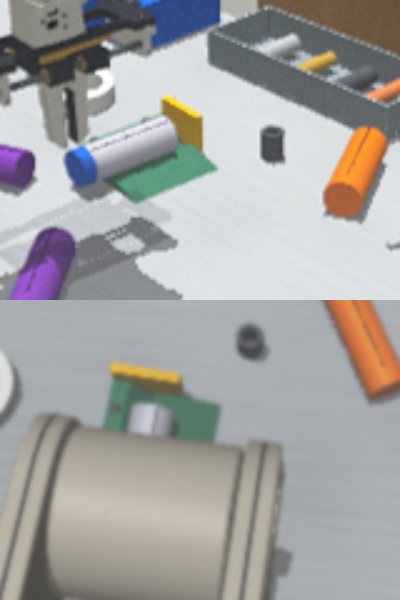

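The bar lies in the groove, parallel and short of the yellow stop (side crop: blue end at 82,167, plain end at 172,130). The purple bar is about 40 mm off to the side of my path. I descend behind the blue end.

Request:
{"api": "play_rows", "payload": {
  "targets": [4,0,0,0,8,0,0,0,8,0,0,0,8,0,3,0,8,0,6,0,8,0,8.5,0,8,0,9.8,0,8,0,9.8,0],
  "grip": 0
}}

```text
t: 9.87
tool_pos: [0.4324, 0.1132, 0.0151]
orientation: [-2.292, -2.143, 0.008]
force: [0.1, -0.0, -0.1]
opening: 0.0007
gripper_force: 0.0
```

```bash
python3 go.py -.0975 -.0036 .020; python3 -c "
from meas import *
d=np.load('pose.npz')
c=cam('side');H,S,V=masks(c);roi=np.zeros(H.shape,bool);roi[190:250,240:300]=1
m=big(roi&(H>100)&(H<125)&(S>110));q=quad(m)
d_=lambda x,y,z:proj(c,np.r_[d['A'].T@[x,y]+d['v'][:2],z])[0].round(1)
print('blue bbox',q.min(0),q.max(0),'pred end centre',d_(-.1077,-.0036,.0305),'border top',d_(-.092,-.0036,.0525),'mask mean',np.argwhere(m)[:,::-1].mean(0))
save('p4',cv2.resize(c['image'][150:270,220:380],(640,480)))"
```

```text
t 9.87 vrest now [-0.1636 -0.0045] z 0.0151 F [ 0.1 -0.  -0.1] tilt [-0.006 -0.001 -1.   ]
target [0.4985 0.1096 0.02  ] shift cm [ 0.09  6.61 -0.53] roll 0.04
blue bbox [266 209] [278 224] pred end centre [269.5 217.3] border top [273.6 208.8] mask mean [272.17931034 216.27586207]
```

View pics/p4.png

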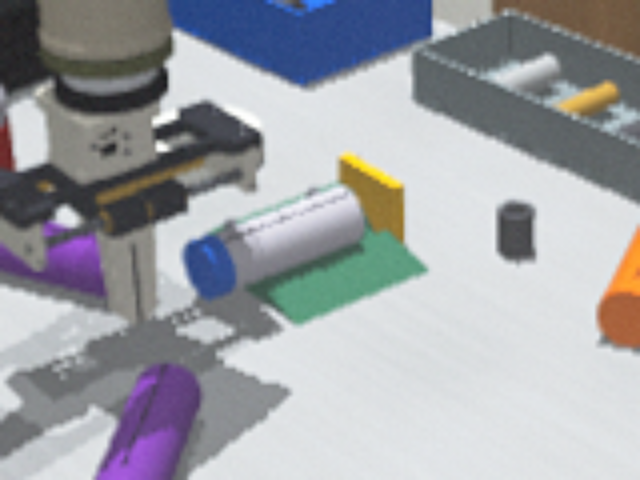

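The side view shows the closed fingers at (130,300), in line with the blue end at (208,265) and clear of the purple bars. Now I push along the groove.

Request:
{"api": "play_rows", "payload": {
  "targets": [0,0.5,-0.3,0,0.1,1,-0.6,0,0.1,1.5,-0.6,0,0.1,2,-0.6,0,0.1,2.5,-0.6,0,0.1,2.9,-0.6,0,0.1,3.2,-0.6,0,0.1,3.4,-0.6,0]
}}

```text
t: 10.58
tool_pos: [0.4697, 0.1129, 0.0246]
orientation: [-2.295, -2.146, 0.0]
force: [-0.7, 0.9, -0.9]
opening: 0.0003
gripper_force: 0.0
```

Request:
{"api": "play_rows", "payload": {
  "targets": [0,0.2,0,0,0,0.4,0,0,0,0.6,0,0,0,0.8,0,0,0,1.0,0,0,0,1.2,0,0,0,1.4,0,0,0,1.6,0,0]
}}

```text
t: 11.25
tool_pos: [0.4853, 0.1119, 0.0245]
orientation: [-2.295, -2.146, 0.0]
force: [-2.7, -0.4, -0.6]
opening: 0.0009
gripper_force: 1.3
```

```bash
python3 go.py -.0975 -.0036 .020
```

```text
t 11.25 vrest now [-0.1108 -0.0023] z 0.0245 F [-2.7 -0.4 -0.6] tilt [-0. -0. -1.]
target [0.4985 0.1096 0.02  ] shift cm [-0.14  1.33  0.45] roll 0.05
```

In contact at about 2.7 N, with roughly 13 mm to go. I continue in small steps.

Request:
{"api": "play_rows", "payload": {
  "targets": [0,0.15,0,0,0,0.3,0,0,0,0.45,0,0,0,0.6,0,0,0,0.75,0,0,0,0.9,0,0,0,1.0,0,0,0,1.05,0,0]
}}

```text
t: 11.92
tool_pos: [0.496, 0.1112, 0.0246]
orientation: [2.295, 2.146, 0.0]
force: [-3.0, 0.3, -0.9]
opening: 0.0008
gripper_force: 1.0
```

Request:
{"api": "play_rows", "payload": {
  "targets": [0,0.05,0,0,0,0.1,0,0,0,0.15,0,0,0,0.2,0,0]
}}

```text
t: 12.25
tool_pos: [0.4978, 0.1111, 0.0246]
orientation: [-2.295, -2.146, 0.0]
force: [-1.1, 0.4, -1.1]
opening: 0.0005
gripper_force: 0.9
```

Request:
{"api": "play_rows", "payload": {
  "targets": [0,0.05,0,0,0,0.1,0,0,0,0.15,0,0,0,0.2,0,0]
}}

```text
t: 12.58
tool_pos: [0.4998, 0.1109, 0.0246]
orientation: [2.295, 2.146, 0.0]
force: [-1.7, 0.4, -1.2]
opening: 0.0003
gripper_force: 0.9
```

Request:
{"api": "play_rows", "payload": {
  "targets": [0,0.05,0,0,0,0.1,0,0,0,0.15,0,0,0,0.2,0,0]
}}

```text
t: 12.92
tool_pos: [0.5014, 0.1108, 0.0245]
orientation: [-2.294, -2.145, 0.001]
force: [-5.8, 0.5, 2.8]
opening: 0.0004
gripper_force: 3.2
```

```bash
python3 go.py -.0975 -.0036 .020; python3 -c "
from h import *
c=cam('side');save('p5',cv2.resize(c['image'][180:240,240:340],(800,480),interpolation=cv2.INTER_CUBIC))"
```

```text
t 12.92 vrest now [-0.0947 -0.0022] z 0.0245 F [-5.8  0.5  2.8] tilt [-0.001 -0.    -1.   ]
target [0.4985 0.1096 0.02  ] shift cm [-0.14 -0.28  0.45] roll 0.04
```

View pics/p5.png

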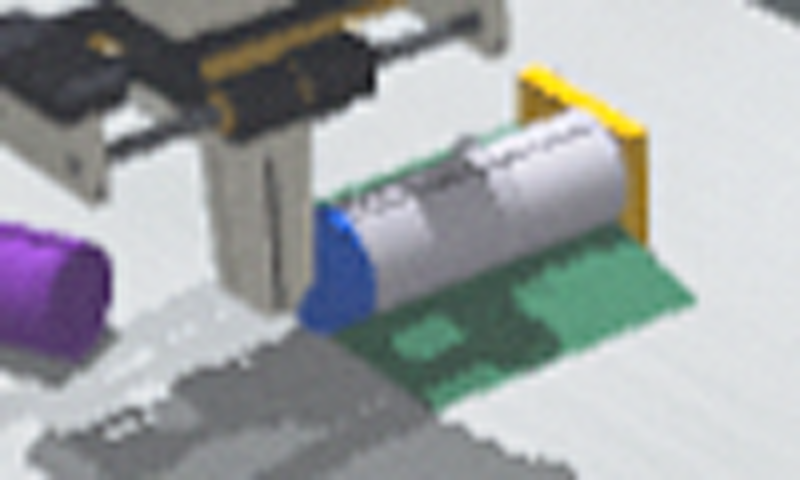

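The plain end at (620,165) looks to be at the yellow plate and the force is rising. I nudge once more to confirm.

Request:
{"api": "play_rows", "payload": {
  "targets": [0,0.05,0,0,0,0.1,0,0,0,0.15,0,0,0,0.15,0,0]
}}

```text
t: 13.3
tool_pos: [0.5014, 0.1108, 0.0245]
orientation: [-2.293, -2.144, 0.005]
force: [-12.4, -0.2, 9.4]
opening: 0.0005
gripper_force: 6.7
```

The TCP has stalled with force at 12 N, so the bar is butted against the stop. I back straight off and then rise.

Request:
{"api": "play_rows", "payload": {
  "targets": [0,-0.1,0,0,0,-0.4,0,0,0,-1,0,0,0,-2.5,0,0,0,-4.5,0,0,0,-5.5,-2,0,0,-6,-6,0,0,-6,-10,0]
}}

```text
t: 13.97
tool_pos: [0.4405, 0.1146, 0.1241]
orientation: [-2.293, -2.144, 0.005]
force: [1.3, 0.5, -0.4]
opening: 0.0005
gripper_force: 0.0
```

Request:
{"api": "play_rows", "payload": {
  "targets": [0,0,-3,0,3,0,-6,0,7,0,-8,0,11,0,-8,0,15,0,-8,0,18,0,-8,0,20,0,-8,0,20,0,-8,0]
}}

```text
t: 14.63
tool_pos: [0.4564, 0.318, 0.2048]
orientation: [-2.291, -2.149, -0.003]
force: [0.1, 0.5, -0.4]
opening: 0.0003
gripper_force: 0.0
```

```bash
python3 go.py -.16 -.0036 .12; python3 -c "
from h import *
c=cam('side');a=cv2.resize(c['image'][170:240,250:350],(500,350),interpolation=cv2.INTER_CUBIC)
c=cam('top');b=cv2.resize(c['image'][150:230,240:320],(300,300),interpolation=cv2.INTER_CUBIC);b=cv2.copyMakeBorder(b,0,50,0,0,cv2.BORDER_CONSTANT);save('p6',np.hstack([a,b]))"
```

```text
t 14.63 vrest now [-0.1536  0.2014] z 0.2048 F [ 0.1  0.5 -0.4] tilt [ 0.001  0.002 -1.   ]
target [0.4361 0.1139 0.12  ] shift cm [-20.51  -0.73   8.44] roll 0.23
```

View pics/p6.png

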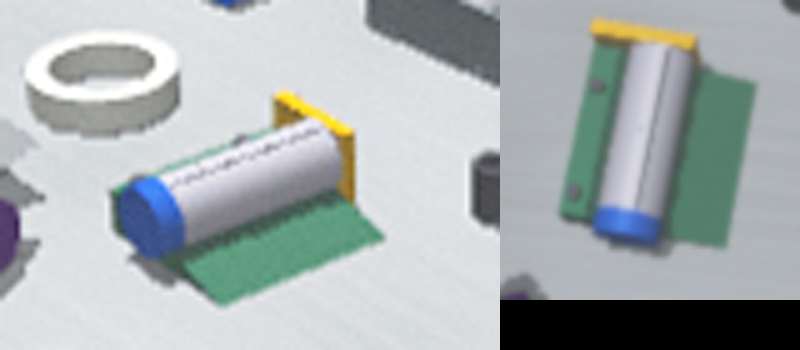

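Both views show the bar seated in the groove with its plain end against the stop (top crop 668,40), and the robot clear. I hand in.

```bash
python3 -c "
from h import *
print(workorder.close_job())"
```

```text
the job is handed in; nothing more can be done
None
```

I rolled the bar up the ramp into the groove, slid it against the yellow stop, backed the robot clear and handed the job in at about 15 s; the final views show it seated, but no verdict came back.

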